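# Find the binding tray of the paint caddy and mark it

## Robot

A 6-joint arm with a two-finger parallel gripper is mounted at the origin on the work surface. World frame = base frame: x ahead of the robot, y to its left, z up, the work surface at z = 0. Lengths are in mm, angles in rad, forces in N, time in s.
With the tool pointing down it reaches from about 350 to 850 mm from the base axis. Payload 8.1 kg.
Tool frame: the origin (TCP) lies midway between the tips of the shut fingers; the grasp point (between the pads) lies 19 mm behind it; z points along the fingers, y is the line along which they close (so a half turn about z gives the same grasp; the last joint's range is limited). The gripper opens to 93 mm and grips with 3 to 60 N. Pads are 15 mm wide; open, the fingers measure 128 mm over their backs; the gripper's body (75 mm by 188 mm) begins 65 mm behind the grasp point.
Start: joints at [1.14, 0.13, 1.488, -0, 1.523, -0.085], TCP at [203.348, 564.495, 218.635] pointing down, gripper open.
Joint ranges: [-2.96, 2.96], [-0.89, 2.26], [0.02, 2.5], [-1.34, 4.48], [0, 2.73], [-2.66, 2.66]. Speed limits (rad/s): [2.39, 2.39, 2.79, 3.14, 3.14, 3.14].

## Interface

Orientations are given as a 3x3 rotation matrix whose columns are the frame's x, y, z axes.
In Python, from bench import ctrl, cams, finder gives the robot as it stands.
- The arm moves only by the tool carry_out, never from a script. Its argument "commands" is a list of rows, each a list of 2 entries, a list of its own where there are three numbers: the shift along the tool's x, y, z scaled (see below), then the turn, a rotation vector about the tool's x, y, z scaled (see below). A call has exactly 8 rows; each row is the pose to reach, as a shift and turn from the pose commanded when the call began, along the tool's axes at that moment, turning the shorter way round; what a row does not reach only later rows make up. The controller multiplies each number of a shift by 200 mm and each number of a turn by 180 degrees. A row lasts 1/10 s, in which the tool goes at most 50 mm and 8.59 degrees, less where a joint would pass 70% of its speed; a pose out of reach is approached as far as the arm can. A call with a number of a shift or a turn outside -1 to 1 is refused whole. A call with a gripper value outside its range is refused whole. "gripper" is the opening, from 0 (shut) to 1 (fully open), set as the call begins (left out, the last holds). The fingers move at their own pace and stop on an object; the grip force is fixed at half the most. Time passes only in rows, so rows that repeat a pose let the fingers close, or fill a call up. It gives the time, the measured TCP pose, the force, the opening and the grip force at its end, in the units of the state.
- ctrl.get_obs(): the state, without advancing time (a new reading comes with each control period).
- cams.camera(name): name is "scene" or "top" or "wrist"; returns a dict with "frame" (420x560x3 uint8, red, green, blue), "mtx" (3x3 intrinsics, pixels), "world_to_cam" (4x4, takes a point from world to camera coordinates); the wrist camera has in their place "hand_eye" (4x4, takes a point from camera to tool coordinates, whose origin is the TCP and whose axes are the flange's). Camera axes: x right, y down, z forward; pixel columns grow to the right and rows downward; lengths in mm; the calibration is good to about 2 mm. A picture is of the moment at which its call begins: read the wrist's pose just before it. There is no depth.
- ctrl.finish_job(): hands the job in; it is judged then, once.
Trained networks look in a picture, given as the dict that the camera call returned (one of the last four; its "shot" number tells which), for a name from the list of things; names that differ only in an ending like _2 or _b are one class to them, and where a whole thing is asked for, a point or a joint stands for the part that bears it (a point fixed in the world has none). Each returns a list of dicts, best first, with "conf" (0 to 1); they miss things now and then, are a little off and sometimes report something else, mostly with a low value. They report only what shows in the picture. A call takes as long as a camera call. They do not tell look-alikes from the thing itself.
- finder.spot_in(picture, query): "extent" ([centre column, centre row, width, height] in pixels, round what is visible of it).
- finder.cut_out(picture, query): "pixels" (420x560 bool, what is visible of it) and "extent" ([centre column, centre row, width, height] in pixels, round what is visible of it).
- finder.spot_point(picture, query): "location" ([column, row] in pixels: a listed point, or the origin of a listed thing).
The state is a dict: "time_s": time; "q": joint angles; "qd": joint speeds; "tau": joint torques, N m; "eef_pos": TCP position; "eef_rot": TCP orientation; "wrist_force": force on the tool from outside, world axes, zero at the start; "ft_torque": the same for the moment, N m; "grip_width": finger opening in mm; "finger_force": force on a finger pad.
Only numpy, scipy, OpenCV 4.12 (cv2) and the standard library are available. Lean on these libraries where they do the work, as an engineer would, in place of code of your own. Each camera call takes 0.05 s, during which the arm holds its last target. There are 200 camera calls.

## Task

One of the caddy's two swing-out trays binds. By its post, gently swing each tray inwards and feel how far it will go: push the free one fully home, stop the other as soon as it binds without forcing it, and leave it there until both have been tried. Then swing the binding tray back out as far as it goes, set the loose metal marker ring over its post so that it lies flat on the tray, let go, and leave the other things where they are.

Things in the scene. Friction and masses are not known exactly. Their poses are not given: they have to be found in the camera images.
- caddy: the paint caddy, fixed to the table: a dark wooden board 190 x 560 x 12 mm with two grey round pivot housings (90 mm across, top 56 mm above the table) 280 mm apart, each carrying one swing-out tray. Origin on the table half-way between the two housings' axes; its +y axis runs from housing 2 to housing 1, its -x axis points to the side where the trays stick out (towards the robot, give or take some yaw).
- tray_1 (a joint): angle of tray 1 (left one seen from the robot) about its upright hinge: 0 = fully out (sticks out along the caddy's -x), 1.3 rad = fully home (swung counter-clockwise seen from above, onto the board against its rubber stud); slightly springy stops at both ends. Starts 0.15 to 0.4 rad in and stays where it is left. A free tray needs 1 to 2 N at its post.
- hinge_1 (a point): point on the hinge axis of tray 1, centre of its housing's top, 56 mm above the table. Either tray may be the one that binds; nothing outside shows which. The binding one stops somewhere from 0.55 to 1.0 rad: from there the force climbs steeply (a few N per mm at the post) and it can never be got home.
- post_1 (a point): middle of the upright round black handle post of tray 1: 14 mm thick, 58 mm tall (from 32 to 90 mm above the table), 160 mm from the hinge axis. It stands on the bare flat end of the tray (plate 70 mm wide, 10 mm thick, top 32 mm above the table, reaching 35 mm beyond the post; a 10 mm rim begins 28 mm from the post towards the hinge).
- foot_1 (a point): point where the post of tray 1 meets the tray's top, 32 mm above the table
- tray_2 (a joint): angle of tray 2 (right one seen from the robot) about its upright hinge: 0 = fully out (sticks out along the caddy's -x), 1.3 rad = fully home (swung counter-clockwise seen from above, onto the board against its rubber stud); slightly springy stops at both ends. Starts 0.15 to 0.4 rad in and stays where it is left. A free tray needs 1 to 2 N at its post.
- hinge_2 (a point): point on the hinge axis of tray 2, centre of its housing's top, 56 mm above the table. Either tray may be the one that binds; nothing outside shows which. The binding one stops somewhere from 0.55 to 1.0 rad: from there the force climbs steeply (a few N per mm at the post) and it can never be got home.
- post_2 (a point): middle of the upright round black handle post of tray 2: 14 mm thick, 58 mm tall (from 32 to 90 mm above the table), 160 mm from the hinge axis. It stands on the bare flat end of the tray (plate 70 mm wide, 10 mm thick, top 32 mm above the table, reaching 35 mm beyond the post; a 10 mm rim begins 28 mm from the post towards the hinge).
- foot_2 (a point): point where the post of tray 2 meets the tray's top, 32 mm above the table
- ring_center (a point): centre of the loose metal marker ring: 44 mm outside, 28 mm hole, 20 mm high, about 50 g, lying flat on the table (this point 10 mm above its underside)
- tumbler: bystander: clear drinking glass, 72 mm across the rim, 85 mm tall; origin at the underside
- tape: bystander: roll of paper tape (white) lying flat on the back of the board, 60 mm across, 20 mm high, hole 38 mm (larger than the marker ring, not to be confused with it); origin at the underside
- paintpot: bystander: small paint jar with white cap, 48 mm across, 62 mm tall, standing on the caddy's board behind the two housings; origin at the underside
- bowl: bystander: white bowl 110 mm across, 45 mm high; origin at the underside
- glue: bystander: bottle 56 mm across, 130 mm tall; origin at the underside
- sander: bystander: cork block lying on the back of the board, 90 x 50 x 30 mm; origin at the underside
Not all that is in view belongs to the job. Leave any orange or pink look-alike of the part that bears ring_center alone.

How it is judged (in metres and radians):
On the way, in this order (a step that is already met when the one before it is completed fails the run):
1. both trays have been swung in: one stands fully home, the other at least 0.5 rad in (((value of joint tray_1 above 1.23 rad and value of joint tray_2 above 0.5 rad) or (value of joint tray_2 above 1.23 rad and value of joint tray_1 above 0.5 rad))), for 0.2 s.
2. the binding tray is back out at its outer stop, the free one still home (((value of joint tray_1 above 1.23 rad and value of joint tray_2 below 0.08 rad) or (value of joint tray_2 above 1.23 rad and value of joint tray_1 below 0.08 rad))), for 0.2 s.
At the end, for the whole second after the job is handed in: The free tray stands fully home (within 0.07 rad), the binding tray fully out (within 0.08 rad), both at rest; the marker ring lies flat on the binding tray around its post (centre within 12 mm of the post's axis, no higher than 5 mm above lying flat, tilt under 0.15 rad) (((value of joint tray_1 above 1.23 rad and value of joint tray_2 below 0.08 rad and horizontal distance between ring_center and foot_2 below 0.012 m and z of ring_center in the frame of foot_2 below 0.015 m and angle between ring_center's own z axis and vertical below 0.15 rad) or (value of joint tray_2 above 1.23 rad and value of joint tray_1 below 0.08 rad and horizontal distance between ring_center and foot_1 below 0.012 m and z of ring_center in the frame of foot_1 below 0.015 m and angle between ring_center's own z axis and vertical below 0.15 rad)) and velocity of joint tray_1 between -0.05 and 0.05 rad/s and velocity of joint tray_2 between -0.05 and 0.05 rad/s); the robot touches nothing.
It fails at once if the robot pushes on the caddy or a tray with more than 25 N (contact force between any of the fingers, the arm and caddy above 25 N).
It fails at once if a bystander is shifted by more than 30 mm (distance of any of tumbler, tape, paintpot, bowl, glue, sander from where it was at the start of the episode above 0.03 m).
It also fails if it takes over 72 s, if anything falls off the work surface, if the arm or the gripper's body presses on something with over 40 N, if the wrist force passes 120 N, or if a joint passes its speed limit or range.

## Working session

There is one attempt and no reset: what is moved stays moved. The work goes in short steps, Python scripts to look and compute and a tool call to move; the robot and the scene stay as the last step left them, time stands still between calls to the robot, and variables do not carry over. Pictures are saved under pics/ and viewed, at most 10 in all, crops included, and the job is handed in when it is done.

Besides the shell and the picture viewer there is one more tool, called after "Request:" as a command line: name --argument value ..., lists and objects as JSON in quotes. carry_out: Moves the arm, as the interface text tells. Its arguments: {"type":"object","properties":{"commands":{"type":"array","items":{"type":"array"}},"gripper":{"type":"number"}},"required":["commands"]}

```bash
mkdir -p pics; cat > h.py <<'E'
from bench import ctrl, cams, finder
import numpy as np, cv2
def ray(p,uv,z):
    W=np.linalg.inv(p["world_to_cam"]); d=np.linalg.inv(p["mtx"])@np.array([uv[0],uv[1],1.]); d=W[:3,:3]@d; o=W[:3,3]
    return o+d*(z-o[2])/d[2]
def save(p,n): cv2.imwrite("pics/"+n,cv2.cvtColor(p["frame"],cv2.COLOR_RGB2BGR))
E
python3 - <<'E'
from h import *
np.set_printoptions(precision=1,suppress=True)
for c in ["top","scene"]:
    p=cams.camera(c); save(p,c+"0.png"); print(c,"cam at",np.linalg.inv(p["world_to_cam"])[:3,3])
    for q,z in [("hinge_1",56),("post_1",61),("foot_1",32),("ring_center",10),("tumbler",0),("bowl",0),("glue",0),("paintpot",12),("tape",12),("sander",12)]:
        for r in finder.spot_point(p,q)[:4]: print(q,round(r["conf"],2),np.array(r["location"]),ray(p,r["location"],z))
o=ctrl.get_obs(); print(o["time_s"],o["eef_rot"],o["wrist_force"])
E
```

```text
top cam at [ 237.4    1.5 1556.8]
hinge_1 0.97 [228.2 206.9] [607.8 143.8  56. ]
hinge_1 0.8 [315.9 196. ] [ 640.8 -124.5   56. ]
post_1 0.92 [333.5 249.8] [ 473.1 -172.9   61. ]
post_1 0.86 [240.8 257.5] [451.4 103.5  61. ]
foot_1 0.8 [329.  250.3] [ 476.2 -162.5   32. ]
foot_1 0.77 [244.2 259.1] [450.6  95.1  32. ]
ring_center 0.67 [172.3 263. ] [442.8 316.9  10. ]
ring_center 0.47 [172.7 233.1] [536.1 319.3  10. ]
ring_center 0.46 [138.4 264.2] [439.6 420.6  10. ]
ring_center 0.45 [178.7 285.5] [374.  294.7  10. ]
tumbler 0.93 [382.7 270.2] [ 418.5 -329.6    0. ]
bowl 0.95 [131.1 219.9] [581.  453.8   0. ]
glue 0.89 [425.2 233.3] [ 533.5 -468.6    0. ]
paintpot 0.56 [264.6 181.3] [701.8  33.7  12. ]
paintpot 0.28 [383.5 269.7] [ 418.6 -329.6   12. ]
tape 0.57 [352.9 173.5] [ 726.3 -247.8   12. ]
sander 0.66 [231.  180.7] [704.3 140.4  12. ]
scene cam at [1148.8  386.3  881.4]
hinge_1 0.86 [329.8 251.8] [608.7 145.6  56. ]
hinge_1 0.63 [241.7 212.3] [ 628.  -128.4   56. ]
post_1 0.68 [342.5 203. ] [444.8  92.8  61. ]
post_1 0.64 [261.5 177.4] [ 487.3 -162.6   61. ]
foot_1 0.93 [261.3 180. ] [ 473.7 -175.6   32. ]
foot_1 0.58 [344.1 214.7] [457.5 108.1  32. ]
foot_1 0.25 [330.1 253.7] [597.8 142.3  32. ]
ring_center 0.78 [451.8 266. ] [440.8 421.8  10. ]
ring_center 0.71 [416.6 228.5] [371.7 297.6  10. ]
ring_center 0.55 [394.2 270.5] [537.3 301.8  10. ]
bowl 0.95 [439.3 314.5] [586.3 442.6   0. ]
glue 0.75 [179.9 163.4] [ 535.4 -475.7    0. ]
paintpot 0.63 [273.4 270.2] [712.6  39.   12. ]
tape 0.52 [188.  227.7] [ 731.7 -248.4   12. ]
sander 0.79 [315.7 284.2] [687.  152.9  12. ]
sander 0.62 [261.4 182.3] [ 466.  -182.3   12. ]
1.1 [[-0.9  0.3 -0. ]
 [ 0.3  0.9  0. ]
 [ 0.   0.  -1. ]] [-0.3  0.   0.5]
```

```bash
python3 - <<'E'
import cv2
a=cv2.imread("pics/top0.png")[150:310,100:450]; cv2.imwrite("pics/t.png",cv2.resize(a,None,fx=2.28,fy=2.28,interpolation=cv2.INTER_CUBIC))
E
```

```text
(no output)
```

View pics/t.png

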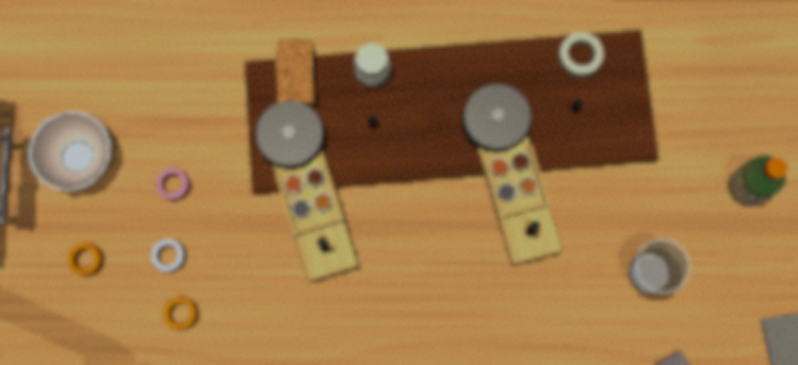

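View pics/scene0.png

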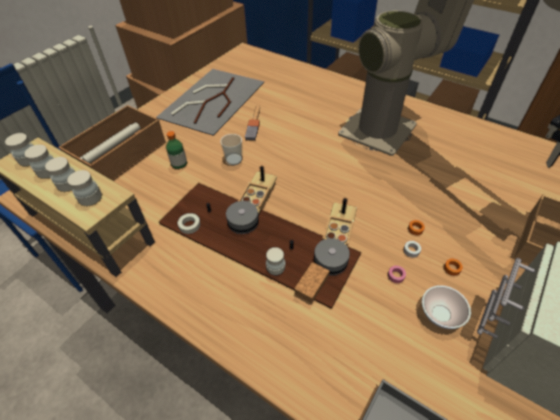

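```bash
cat >> h.py <<'E'
def Rof(a): # tool x = radial outward of a tray at world angle a, z down
    r=np.array([-np.cos(a),-np.sin(a),0]); z=np.array([0,0,-1.]); return np.c_[r,np.cross(z,r),z]
from scipy.spatial.transform import Rotation as Ro
def cmd(p,R,p0=None,R0=None):
    o=ctrl.get_obs(); p0=o["eef_pos"] if p0 is None else p0; R0=o["eef_rot"] if R0 is None else R0
    R0=np.array(R0); return (R0.T@(np.array(p)-p0)/200).round(4), (Ro.from_matrix(R0.T@R).as_rotvec()/np.pi).round(4)
E
python3 - <<'E'
from h import *
from scipy.optimize import least_squares
np.set_printoptions(precision=3,suppress=True)
M={"h1":[(607.8,143.8),(608.7,145.6)],"h2":[(640.8,-124.5),(628,-128.4)],
"p1":[(451.4,103.5),(444.8,92.8),(450.6,95.1),(457.5,108.1)],"p2":[(473.1,-172.9),(487.3,-162.6),(476.2,-162.5),(473.7,-175.6)]}
def model(v):
    x,y,w,a,b=v; Y=np.array([-np.sin(w),np.cos(w)]); c=np.array([x,y]); d=lambda t:-np.array([np.cos(w+t),np.sin(w+t)])*160
    h1=c+140*Y; h2=c-140*Y; return dict(h1=h1,h2=h2,p1=h1+d(a),p2=h2+d(b))
f=lambda v:np.concatenate([np.subtract(m,model(v)[k]) for k in M for m in M[k]]+[[(v[2]-.08)*200]])
s=least_squares(f,[620,8,.08,.2,.15],loss="soft_l1",f_scale=4); print(s.x,model(s.x)); print(s.fun.reshape(-1)[:24].reshape(-1,2))
a=s.x[2]+s.x[3]; p=np.r_[model(s.x)["p1"],160]
o=ctrl.get_obs(); print(o["eef_pos"],cmd(p,Rof(a)))
E
```

```text
[618.918   8.089   0.091   0.204   0.142] {'h1': array([606.233, 147.514]), 'h2': array([ 631.602, -131.335]), 'p1': array([453.134, 101.032]), 'p2': array([ 475.906, -168.197])}
[[ 1.567 -3.714]
 [ 2.467 -1.914]
 [ 9.198  6.835]
 [-3.602  2.935]
 [-1.734  2.468]
 [-8.334 -8.232]
 [-2.534 -5.932]
 [ 4.366  7.068]
 [-2.806 -4.703]
 [11.394  5.597]
 [ 0.294  5.697]
 [-2.206 -7.403]]
[203.359 564.501 218.635] (array([-1.96 , -1.757,  0.293]), array([ 0.   , -0.   , -0.204]))
```

Request:
carry_out --commands '[[[-0.15,-0.13,0.02],[0,0,-0.02]],[[-0.32,-0.29,0.05],[0,0,-0.04]],[[-0.5,-0.45,0.08],[0,0,-0.06]],[[-0.66,-0.6,0.1],[0,0,-0.09]],[[-0.83,-0.74,0.13],[0,0,-0.11]],[[-0.98,-0.88,0.15],[0,0,-0.13]],[[-0.98,-0.88,0.15],[0,0,-0.13]],[[-0.98,-0.88,0.15],[0,0,-0.13]]]'

```text
time_s: 1.9
eef_pos: [328.6, 332.0, 188.9]
eef_rot: [[-0.998, -0.059, 0.0], [-0.059, 0.998, 0.001], [-0.0, 0.001, -1.0]]
wrist_force: [0.4, -0.6, -1.1]
grip_width: 93.5
finger_force: 0.0
```

```bash
python3 - <<'E'
from h import *
p=cams.camera("wrist"); save(p,"w1.png"); print(p["hand_eye"])
o=ctrl.get_obs();print(o["eef_pos"],o["wrist_force"],cmd([453,101,160],Rof(.295)))
T=np.eye(4);T[:3,:3]=o["eef_rot"];T[:3,3]=o["eef_pos"];p["world_to_cam"]=np.linalg.inv(T@p["hand_eye"])
for q,z in[("ring_center",10),("foot_1",32),("post_1",61)]:
  for r in finder.spot_point(p,q): print(q,r["conf"],r["location"],ray(p,r["location"],z))
E
```

```text
[[-8.11157547e-04 -9.71035918e-01 -2.38932183e-01  6.51387385e+01]
 [ 9.99999671e-01 -7.93722982e-04 -1.69185061e-04  7.91140979e-01]
 [-2.53611939e-05 -2.38932241e-01  9.71036242e-01 -1.65467487e+02]
 [ 0.00000000e+00  0.00000000e+00  0.00000000e+00  1.00000000e+00]]
[328.15753066 332.83561892 188.97361644] [0.25820305 0.05017964 0.64358958] (array([-0.5524, -1.1952,  0.144 ]), array([ 0.0003,  0.0001, -0.0745]))
ring_center 0.94 [351.4, 295.6] [442.762341   421.42998098  10.        ]
ring_center 0.93 [243.4, 224.9] [366.6487866  296.41992629  10.        ]
ring_center 0.91 [250.9, 362.0] [536.79128791 311.13804039  10.        ]
ring_center 0.59 [257.1, 294.6] [447.89376736 314.68026677  10.        ]
```

View pics/w1.png

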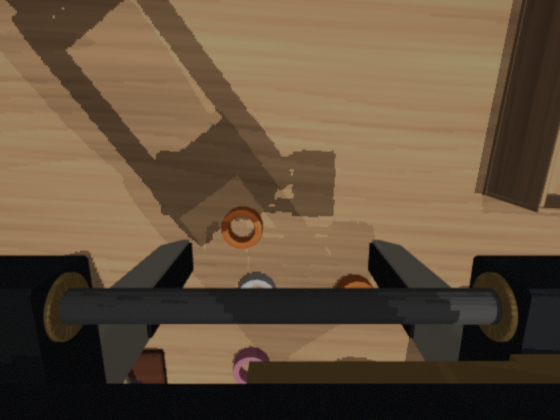

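Request:
carry_out --commands '[[[-0.15,-0.18,0],[0,0,-0.02]],[[-0.32,-0.37,0.02],[0,0,-0.04]],[[-0.48,-0.56,0.05],[0,0,-0.0745]],[[-0.65,-0.76,0.08],[0,0,-0.0745]],[[-0.82,-0.97,0.144],[0,0,-0.0745]],[[-0.835,-0.99,0.144],[0,0,-0.0745]],[[-0.835,-0.99,0.144],[0,0,-0.0745]],[[-0.835,-0.99,0.144],[0,0,-0.0745]]]'

```text
time_s: 2.9
eef_pos: [506.6, 146.5, 159.8]
eef_rot: [[-0.956, -0.293, -0.001], [-0.293, 0.956, 0.001], [0.001, 0.001, -1.0]]
wrist_force: [0.3, -0.5, 0.3]
grip_width: 92.9
finger_force: 0.0
```

```bash
cat >> h.py <<'E'
def wrist(n=None):
    o=ctrl.get_obs(); p=cams.camera("wrist")
    if n: save(p,n)
    T=np.eye(4);T[:3,:3]=o["eef_rot"];T[:3,3]=o["eef_pos"];p["world_to_cam"]=np.linalg.inv(T@p["hand_eye"]); return o,p
E
python3 - <<'E'
from h import *
o,p=wrist("w2.png"); print(o["eef_pos"])
for q,z in[("foot_1",32),("post_1",61)]:
  for r in finder.spot_point(p,q): print(q,r["conf"],r["location"],ray(p,r["location"],z))
E
```

```text
[506.64512356 146.54977563 159.77016894]
foot_1 0.86 [246.5, 131.6] [455.75900447 101.55186841  32.        ]
post_1 0.6 [245.4, 129.0] [453.01626305 102.83268421  61.        ]
```

View pics/w2.png

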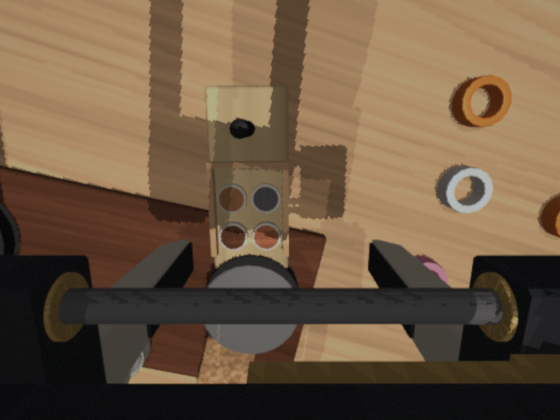

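```bash
python3 - <<'E'
from h import *
o,p=wrist();print(cmd([454.5,102,45],Rof(.293)), ray(p,(469,190),10))
r=[ (x["location"],ray(p,x["location"],10)) for x in finder.spot_point(p,"ring_center")];print(r)
E
```

```text
(array([ 0.3155, -0.1376,  0.5763]), array([0.0001, 0.0002, 0.0019])) [446.66013306 318.69855146  10.        ]
[([461.1, 189.4], array([448.35010166, 311.2060066 ,  10.        ])), ([480.8, 101.0], array([368.94934251, 294.42405974,  10.        ]))]
```

Request:
carry_out --commands '[[[0.16,-0.07,0.05],[0,0,0]],[[0.3155,-0.1376,0.15],[0,0,0.002]],[[0.3155,-0.1376,0.3],[0,0,0.002]],[[0.3155,-0.1376,0.42],[0,0,0.002]],[[0.3155,-0.1376,0.52],[0,0,0.002]],[[0.3155,-0.1376,0.576],[0,0,0.002]],[[0.3155,-0.1376,0.576],[0,0,0.002]],[[0.3155,-0.1376,0.576],[0,0,0.002]]]' --gripper 0.43

```text
time_s: 3.95
eef_pos: [455.3, 100.9, 45.4]
eef_rot: [[-0.958, -0.287, 0.001], [-0.287, 0.958, 0.0], [-0.001, -0.0, -1.0]]
wrist_force: [0.3, 0.2, 0.3]
grip_width: 40.8
finger_force: 0.0
```

```bash
cat > arc.py <<'E'
# arc.py hinge_no a_list...: rows for going from measured pose to cage angles (world) about hinge, at given z
from h import *; import sys
H={1:(606.5,147.5),2:(631.5,-131.5)}[int(sys.argv[1])]; z=float(sys.argv[2])
o=ctrl.get_obs(); P=o["eef_pos"]; print("a now",np.arctan2(H[1]-P[1],H[0]-P[0]).round(3),"r",np.hypot(H[1]-P[1],H[0]-P[0]).round(1),P.round(1),o["wrist_force"].round(1),round(o["time_s"],2))
for a in map(float,sys.argv[3:]): print(a,*cmd([H[0]-160*np.cos(a),H[1]-160*np.sin(a),z],Rof(a)))
E
python3 arc.py 1 45 .38 .46 .53 .59
```

```text
a now 0.299 r 158.3 [455.3 100.9  45.4] [0.3 0.2 0.3] 3.95
0.38 [ 0.0055 -0.0648  0.0021] [-0.      0.0002 -0.0284]
0.46 [-0.0027 -0.1283  0.0021] [-0.0001  0.0002 -0.0538]
0.53 [-0.014  -0.1831  0.0021] [-0.0001  0.0002 -0.0761]
0.59 [-0.0268 -0.2293  0.0021] [-0.0001  0.0002 -0.0952]
```

Request:
carry_out --commands '[[[0,0,0],[0,0,0]],[[0,0,0],[0,0,0]],[[0.0055,-0.065,0],[0,0,-0.028]],[[-0.003,-0.128,0],[0,0,-0.054]],[[-0.014,-0.183,0],[0,0,-0.076]],[[-0.027,-0.23,0],[0,0,-0.095]],[[-0.027,-0.23,0],[0,0,-0.095]],[[-0.027,-0.23,0],[0,0,-0.095]]]' --gripper 0.26

```text
time_s: 4.75
eef_pos: [473.4, 58.0, 45.0]
eef_rot: [[-0.833, -0.553, 0.001], [-0.553, 0.833, 0.0], [-0.0, -0.0, -1.0]]
wrist_force: [0.1, 0.4, -0.1]
grip_width: 23.9
finger_force: 0.0
```

```bash
python3 arc.py 1 45 .62 .63 .64 .65 .67
```

```text
a now 0.592 r 160.3 [473.4  58.   45. ] [ 0.1  0.4 -0.1] 4.75
0.62 [-0.0021 -0.0224  0.0002] [-0.0001  0.0002 -0.0107]
0.63 [-0.0025 -0.0304  0.0002] [-0.0001  0.0002 -0.0139]
0.64 [-0.0028 -0.0384  0.0002] [-0.0001  0.0002 -0.0171]
0.65 [-0.0033 -0.0463  0.0002] [-0.0001  0.0001 -0.0202]
0.67 [-0.0045 -0.0623  0.0003] [-0.0001  0.0001 -0.0266]
```

Request:
carry_out --commands '[[[0,-0.01,0],[0,0,-0.004]],[[0,-0.02,0],[0,0,-0.008]],[[-0.001,-0.03,0],[0,0,-0.012]],[[-0.001,-0.04,0],[0,0,-0.016]],[[-0.001,-0.04,0],[0,0,-0.016]],[[-0.001,-0.04,0],[0,0,-0.016]],[[-0.001,-0.04,0],[0,0,-0.016]],[[-0.001,-0.04,0],[0,0,-0.016]]]'

```text
time_s: 5.55
eef_pos: [477.8, 51.4, 44.6]
eef_rot: [[-0.803, -0.596, 0.0], [-0.596, 0.803, -0.0], [0.0, -0.0, -1.0]]
wrist_force: [-0.4, 0.0, 0.2]
grip_width: 24.1
finger_force: 0.0
```

Request:
carry_out --commands '[[[0,-0.01,0],[0,0,-0.004]],[[0,-0.02,0],[0,0,-0.008]],[[-0.0006,-0.03,0],[0,0,-0.012]],[[-0.0006,-0.03,0],[0,0,-0.012]],[[-0.0006,-0.03,0],[0,0,-0.012]],[[-0.0006,-0.03,0],[0,0,-0.012]],[[-0.0006,-0.03,0],[0,0,-0.012]],[[-0.0006,-0.03,0],[0,0,-0.012]]]'

```text
time_s: 6.35
eef_pos: [481.5, 46.7, 44.7]
eef_rot: [[-0.78, -0.626, 0.0], [-0.626, 0.78, -0.0], [-0.0, -0.0, -1.0]]
wrist_force: [1.0, 0.7, -0.7]
grip_width: 24.4
finger_force: 0.0
```

```bash
python3 - <<'E'
from h import *
for c in("top","scene"):
  p=cams.camera(c); cv2.imwrite(f"pics/c_{c}.png",cv2.resize(cv2.cvtColor(p["frame"],cv2.COLOR_RGB2BGR)[130:300,170:400],None,fx=2,fy=2))
  for q,z in(("post_1",61),("foot_1",32)):
    for r in finder.spot_point(p,q): print(c,q,r["conf"],r["location"],ray(p,r["location"],z))
a=[cv2.imread(f"pics/c_{c}.png") for c in("top","scene")]; cv2.imwrite("pics/both.png",cv2.resize(np.vstack(a),None,fx=.88,fy=.88))
E
```

```text
top post_1 0.66 [333.8, 251.7] [ 467.41567955 -173.605098     61.        ]
top post_1 0.45 [254.8, 247.3] [481.88390332  61.99640369  61.        ]
top post_1 0.3 [382.6, 269.2] [ 414.38828155 -316.50903185   61.        ]
top foot_1 0.66 [260.6, 249.9] [478.53535438  45.50089856  32.        ]
top foot_1 0.59 [329.4, 250.6] [ 475.3205895  -163.71687199   32.        ]
scene post_1 0.84 [324.0, 204.6] [479.12070929  52.02812381  61.        ]
scene post_1 0.79 [260.3, 173.8] [ 476.51551883 -175.13349459   61.        ]
scene foot_1 0.69 [261.1, 184.4] [ 489.67022008 -164.51361562   32.        ]
```

View pics/both.png

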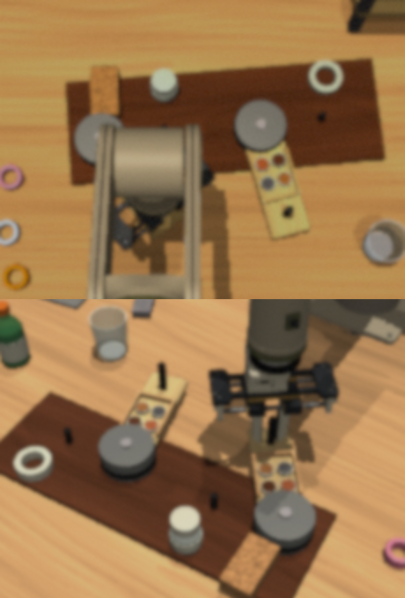

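Request:
carry_out --commands '[[[0,-0.01,0],[0,0,-0.004]],[[0,-0.015,0],[0,0,-0.006]],[[0,-0.02,0],[0,0,-0.008]],[[0,-0.022,0],[0,0,-0.009]],[[0,-0.024,0],[0,0,-0.01]],[[0,-0.026,0],[0,0,-0.011]],[[0,-0.028,0],[0,0,-0.012]],[[-0.0006,-0.03,0],[0,0,-0.012]]]'

```text
time_s: 7.45
eef_pos: [485.2, 42.1, 44.6]
eef_rot: [[-0.755, -0.655, -0.0], [-0.655, 0.755, -0.0], [0.0, 0.0, -1.0]]
wrist_force: [-0.0, 1.1, 0.9]
grip_width: 24.6
finger_force: 0.8
```

Request:
carry_out --commands '[[[0,-0.01,0],[0,0,-0.004]],[[0,-0.015,0],[0,0,-0.006]],[[0,-0.02,0],[0,0,-0.008]],[[0,-0.022,0],[0,0,-0.009]],[[0,-0.024,0],[0,0,-0.01]],[[0,-0.026,0],[0,0,-0.011]],[[0,-0.028,0],[0,0,-0.012]],[[-0.0006,-0.03,0],[0,0,-0.012]]]'

```text
time_s: 8.25
eef_pos: [489.1, 37.9, 44.6]
eef_rot: [[-0.73, -0.683, -0.0], [-0.683, 0.73, 0.0], [0.0, 0.001, -1.0]]
wrist_force: [-3.1, 4.5, 0.8]
grip_width: 24.1
finger_force: 2.5
```

Request:
carry_out --commands '[[[0,-0.002,0],[0,0,-0.001]],[[0,-0.004,0],[0,0,-0.002]],[[0,-0.006,0],[0,0,-0.003]],[[0,-0.008,0],[0,0,-0.004]],[[0,-0.01,0],[0,0,-0.004]],[[0,-0.01,0],[0,0,-0.004]],[[0,-0.01,0],[0,0,-0.004]],[[0,-0.01,0],[0,0,-0.004]]]'

```text
time_s: 9.05
eef_pos: [490.3, 36.7, 44.5]
eef_rot: [[-0.721, -0.692, -0.001], [-0.692, 0.721, 0.001], [0.0, 0.001, -1.0]]
wrist_force: [-4.0, 6.4, 1.9]
grip_width: 24.3
finger_force: 3.4
```

Request:
carry_out --commands '[[[0,0.01,0],[0,0,0.004]],[[0,0.025,0],[0,0,0.008]],[[0,0.025,0],[0,0,0.008]],[[0,0.025,-0.1],[0,0,0.008]],[[0,0.025,-0.25],[0,0,0.008]],[[0,0.025,-0.45],[0,0,0.008]],[[0,0.025,-0.6],[0,0,0.008]],[[0,0.025,-0.6],[0,0,0.008]]]'

```text
time_s: 9.85
eef_pos: [490.8, 39.3, 170.3]
eef_rot: [[-0.739, -0.674, 0.009], [-0.674, 0.739, -0.001], [-0.006, -0.007, -1.0]]
wrist_force: [0.3, 0.0, 1.0]
grip_width: 24.1
finger_force: 0.0
```

```bash
python3 - <<'E'
from h import *
print(ctrl.get_obs()["eef_pos"],cmd([534,-154,160],Rof(.233)))
E
```

```text
[490.76446269  39.34778107 170.32301772] (array([ 0.4922, -0.8595,  0.0545]), array([-0.0017,  0.0026,  0.1612]))
```

Request:
carry_out --commands '[[[0.11,-0.19,0],[0,0,0.04]],[[0.22,-0.39,0],[0,0,0.08]],[[0.33,-0.58,0],[0,0,0.12]],[[0.44,-0.77,0],[0,0,0.16]],[[0.49,-0.86,0.05],[0,0,0.161]],[[0.49,-0.86,0.05],[0,0,0.161]],[[0.49,-0.86,0.05],[0,0,0.161]],[[0.49,-0.86,0.05],[0,0,0.161]]]' --gripper 0.43

```text
time_s: 10.65
eef_pos: [530.6, -152.3, 154.4]
eef_rot: [[-0.973, -0.233, -0.0], [-0.233, 0.973, 0.0], [0.0, 0.0, -1.0]]
wrist_force: [-0.5, -0.3, -0.2]
grip_width: 40.1
finger_force: 0.0
```

```bash
python3 - <<'E'
from h import *
o,p=wrist(); print(o["eef_pos"])
for q,z in[("foot_1",32),("post_1",61)]:
  for r in finder.spot_point(p,q): 
    w=ray(p,r["location"],z);print(q,r["conf"],r["location"],w,cmd([w[0],w[1],45],Rof(.233)), np.arctan2(-131.5-w[1],631.5-w[0]),np.hypot(-131.5-w[1],631.5-w[0]))
E
```

```text
[ 530.57122469 -152.34502194  154.40942861]
foot_1 0.91 [274.4, 132.7] [ 472.2418221  -170.60679025   32.        ] (array([ 0.3067, -0.0211,  0.5492]), array([-0.    ,  0.0001,  0.0008])) 0.24079165685283357 163.98935414010015
foot_1 0.69 [505.0, 206.9] [487.2383725   42.66908848  32.        ] (array([-0.015 ,  0.9983,  0.5492]), array([-0.    ,  0.0001,  0.0008])) -0.8790448557974393 226.15545218319653
post_1 0.85 [531.7, 211.9] [484.12056206  43.92611046  61.        ] (array([-7.0000e-04,  1.0087e+00,  5.4970e-01]), array([-0.0001,  0.0002,  0.0008])) -0.8720646325194616 229.11791496214718
post_1 0.7 [269.7, 133.5] [ 473.13792055 -173.55535348   61.        ] (array([ 0.3065, -0.0359,  0.5499]), array([-0.0001,  0.0002,  0.0008])) 0.2595731573794973 163.85115490144494
post_1 0.49 [105.2, 27.4] [ 429.06698956 -302.4322223    61.        ] (array([ 0.6711, -0.6111,  0.5499]), array([-0.0001,  0.0002,  0.0008])) 0.7012276001315506 264.94706704833317
```

Request:
carry_out --commands '[[[0.15,-0.012,0.05],[0,0,0]],[[0.3,-0.026,0.12],[0,0,0]],[[0.3,-0.026,0.28],[0,0,0]],[[0.3,-0.026,0.4],[0,0,0]],[[0.3,-0.026,0.5],[0,0,0]],[[0.3,-0.026,0.548],[0,0,0]],[[0.3,-0.026,0.548],[0,0,0]],[[0.3,-0.026,0.548],[0,0,0]]]'

```text
time_s: 11.6
eef_pos: [474.3, -172.2, 46.0]
eef_rot: [[-0.973, -0.232, 0.001], [-0.232, 0.973, -0.0], [-0.001, -0.001, -1.0]]
wrist_force: [-0.1, 0.3, 0.5]
grip_width: 39.8
finger_force: 0.0
```

```bash
python3 arc.py 2 45 .33 .42 .51 .6 .68
```

```text
a now 0.253 r 162.4 [ 474.3 -172.2   46. ] [-0.1  0.3  0.5] 11.6
0.33 [-0.0156 -0.061   0.0049] [-0.0002  0.0002 -0.0304]
0.42 [-0.0256 -0.1322  0.005 ] [-0.0002  0.0002 -0.0591]
0.51 [-0.0421 -0.2023  0.0051] [-0.0002  0.0002 -0.0877]
0.6 [-0.0648 -0.2706  0.0051] [-0.0003  0.0002 -0.1164]
0.68 [-0.09   -0.3294  0.0052] [-0.0003  0.0002 -0.1418]
```

Request:
carry_out --commands '[[[0,0,0],[0,0,0]],[[0,0,0.003],[0,0,-0.005]],[[-0.014,-0.061,0.003],[0,0,-0.03]],[[-0.024,-0.132,0.004],[0,0,-0.059]],[[-0.041,-0.202,0.005],[0,0,-0.088]],[[-0.063,-0.27,0.005],[0,0,-0.116]],[[-0.088,-0.329,0.005],[0,0,-0.142]],[[-0.088,-0.329,0.005],[0,0,-0.142]]]' --gripper 0.26

```text
time_s: 12.4
eef_pos: [517.5, -211.8, 43.8]
eef_rot: [[-0.798, -0.603, -0.014], [-0.602, 0.798, -0.035], [0.032, -0.02, -0.999]]
wrist_force: [-0.6, -0.0, 0.6]
grip_width: 24.0
finger_force: 0.0
```

```bash
python3 arc.py 2 45 .7 .73 .76 .79 .82 
```

```text
a now 0.614 r 139.4 [ 517.5 -211.8   43.8] [-0.6 -0.   0.6] 12.4
0.7 [ 0.1022 -0.0656 -0.0014] [-0.0059 -0.0104 -0.0169]
0.73 [ 0.1006 -0.0895 -0.001 ] [-0.0058 -0.0104 -0.0265]
0.76 [ 0.0982 -0.1134 -0.0006] [-0.0056 -0.0105 -0.036 ]
0.79 [ 0.0952 -0.1372 -0.0003] [-0.0055 -0.0106 -0.0456]
0.82 [ 9.140e-02 -1.609e-01  1.000e-04] [-0.0053 -0.0107 -0.0551]
```

```bash
python3 - <<'E'
from h import *
p=cams.camera("scene"); save(p,"s3.png")
p=cams.camera("scene")
o=ctrl.get_obs(); print(o["q"],o["qd"],o["eef_pos"],o["eef_rot"],o["wrist_force"])
for q,z in(("post_1",61),("foot_1",32)):
    for r in finder.spot_point(p,q): print(q,r["conf"],r["location"],ray(p,r["location"],z))
E
python3 arc.py 2 45 .68 .7 .73
```

```text
[-0.45646157  0.17481895  1.77320889 -0.03962244  1.19266596 -2.65761356] [-0.01315377 -0.00845551  0.0165384   0.00226629  0.00273096  0.0016004 ] [ 515.91082164 -211.77839408   43.26072218] [[-0.79887332 -0.60130776 -0.01517857]
 [-0.6006312   0.79882159 -0.03355928]
 [ 0.03230442 -0.01769289 -0.99932146]] [-0.77488797 -0.63215719 -0.66386136]
post_1 0.8 [322.5, 202.1] [473.15374734  43.57981007  61.        ]
post_1 0.68 [244.6, 174.2] [ 504.41988942 -214.32867808   61.        ]
post_1 0.57 [409.8, 250.7] [495.82068809 315.63779476  61.        ]
foot_1 0.71 [320.6, 212.0] [485.80704341  46.63652321  32.        ]
foot_1 0.56 [244.6, 179.0] [ 498.88098859 -222.04618916   32.        ]
foot_1 0.27 [331.3, 253.4] [595.23511023 144.42558306  32.        ]
a now 0.606 r 141.3 [ 515.4 -212.    43.1] [-0.  -0.2  0.1] 12.6
0.68 [ 0.0936 -0.0557 -0.0053] [-0.0054 -0.0104 -0.0115]
0.7 [ 0.0929 -0.0717 -0.0051] [-0.0053 -0.0105 -0.0178]
0.73 [ 0.0912 -0.0956 -0.0047] [-0.0051 -0.0106 -0.0274]
```

Request:
carry_out --commands '[[[0,0,-0.1],[0,0,0]],[[0,0,-0.25],[0,0,0.02]],[[0,0,-0.45],[0,0,0.06]],[[0,0,-0.6],[0,0,0.11]],[[0,0,-0.6],[0,0,0.15]],[[0,0,-0.6],[0,0,0.2]],[[0,0,-0.6],[0,0,0.24]],[[0,0,-0.6],[0,0,0.28]]]' --gripper 0.43

```text
time_s: 13.4
eef_pos: [517.0, -208.2, 163.1]
eef_rot: [[-0.971, 0.239, -0.015], [0.239, 0.97, -0.034], [0.007, -0.036, -0.999]]
wrist_force: [-0.2, 0.7, -0.2]
grip_width: 40.0
finger_force: 0.0
```

```bash
python3 - <<'E'
from h import *
p=cams.camera("top");o=ctrl.get_obs(); print(o["q"],o["eef_pos"],o["eef_rot"])
for q,z in(("post_1",61),("foot_1",32)):
    for r in finder.spot_point(p,q): print(q,r["conf"],r["location"],ray(p,r["location"],z))
E
```

```text
[-0.44966755  0.05036197  1.67576827 -0.03736314  1.4148443  -1.76558551] [ 516.98470333 -208.13466323  163.05735118] [[-0.96908706  0.24623871 -0.01538694]
 [ 0.24662957  0.96852898 -0.03354787]
 [ 0.00664191 -0.03630569 -0.99931866]]
post_1 0.86 [259.2, 244.9] [489.0763386   48.87004596  61.        ]
post_1 0.61 [351.5, 241.8] [ 497.07752437 -227.52278523   61.        ]
foot_1 0.82 [344.6, 241.4] [ 503.45713172 -210.93453925   32.        ]
foot_1 0.68 [259.9, 248.9] [481.62064232  47.63492527  32.        ]
foot_1 0.68 [257.6, 243.0] [499.84988419  54.68144371  32.        ]
```

```bash
python3 - <<'E'
from h import *
print(cmd([446,-258,160],Rof(-.25-1.15)), cmd([446,-258,160],Rof(.6-np.pi)))
E
```

```text
(array([ 0.2882, -0.3239,  0.0291]), array([-0.0116,  0.0047,  0.3713])) (array([ 0.2882, -0.3239,  0.0291]), array([-0.0086,  0.0122,  0.7346]))
```

Request:
carry_out --commands '[[[0.08,-0.09,0],[0,0,0.047]],[[0.16,-0.18,0],[-0.0116,0.0047,0.094]],[[0.22,-0.26,0.01],[-0.0116,0.0047,0.14]],[[0.29,-0.324,0.029],[-0.0116,0.0047,0.187]],[[0.29,-0.324,0.029],[-0.0116,0.0047,0.233]],[[0.29,-0.324,0.029],[-0.0116,0.0047,0.28]],[[0.29,-0.324,0.029],[-0.0116,0.0047,0.326]],[[0.29,-0.324,0.029],[-0.0116,0.0047,0.3713]]]'

```text
time_s: 14.35
eef_pos: [445.7, -257.7, 159.9]
eef_rot: [[-0.166, 0.986, 0.0], [0.986, 0.166, -0.0], [-0.0, 0.0, -1.0]]
wrist_force: [0.4, -0.7, -0.3]
grip_width: 40.0
finger_force: 0.0
```

```bash
python3 - <<'E'
from h import *
print(ctrl.get_obs()["eef_pos"],cmd([446,-258,160],Rof(.6-np.pi)))
E
```

```text
[ 445.65133778 -257.70620121  159.93641942] (array([-0.0017,  0.0015, -0.0003]), array([ 1.00e-04, -0.00e+00,  3.62e-01]))
```

Request:
carry_out --commands '[[[0,0,0],[0,0,0.046]],[[0,0,0],[0,0,0.092]],[[0,0,0],[0,0,0.138]],[[0,0,0],[0,0,0.184]],[[0,0,0],[0,0,0.23]],[[0,0,0],[0,0,0.276]],[[0,0,0],[0,0,0.322]],[[0,0,0],[0,0,0.362]]]'

```text
time_s: 15.15
eef_pos: [445.7, -257.6, 159.9]
eef_rot: [[0.825, 0.565, 0.0], [0.565, -0.825, -0.0], [0.0, 0.0, -1.0]]
wrist_force: [-0.8, -0.0, -0.1]
grip_width: 39.9
finger_force: 0.0
```

```bash
sed -i 's/Rof(a))))*$/&/' arc.py; python3 - <<'E'
from h import *
o,p=wrist(); print(o["eef_pos"],o["q"])
for q,z in[("foot_1",32),("post_1",61),("hinge_1",56)]:
  for r in finder.spot_point(p,q): 
    w=ray(p,r["location"],z);a=np.arctan2(-131.5-w[1],631.5-w[0]);print(q,r["conf"],r["location"],w, a,np.hypot(-131.5-w[1],631.5-w[0]),cmd([w[0],w[1],45],Rof(a-np.pi)))
E
```

```text
[ 445.74637364 -257.6265745   159.94793726] [-6.23758384e-01 -6.59102278e-02  1.79673219e+00  1.16247174e-04
  1.41055718e+00  3.46633843e-01]
foot_1 0.83 [275.8, 132.4] [ 495.21661405 -218.70436055   32.        ] 0.5692246592226744 161.79543189791656 (array([ 0.3139, -0.0202,  0.5749]), array([ 0.0001, -0.0001,  0.0109]))
foot_1 0.71 [325.4, 258.4] [ 426.16945176 -321.83316064   32.        ] 0.7475119206230003 279.97740280188236 (array([-0.263 ,  0.2085,  0.5748]), array([ 0.0001, -0.    , -0.0458]))
post_1 0.88 [278.7, 130.5] [ 498.22805298 -219.82439079   61.        ] 0.5852778608197993 159.88311315617486 (array([ 0.323 , -0.0057,  0.5747]), array([ 0.0001, -0.    ,  0.0071]))
```

Request:
carry_out --commands '[[[0.16,-0.006,0.05],[0,0,0.009]],[[0.318,-0.012,0.14],[0,0,0.009]],[[0.318,-0.012,0.29],[0,0,0.009]],[[0.318,-0.012,0.42],[0,0,0.009]],[[0.318,-0.012,0.52],[0,0,0.009]],[[0.318,-0.012,0.575],[0,0,0.009]],[[0.318,-0.012,0.575],[0,0,0.009]],[[0.318,-0.012,0.575],[0,0,0.009]]]'

```text
time_s: 16.15
eef_pos: [497.5, -219.9, 45.7]
eef_rot: [[0.839, 0.544, 0.001], [0.544, -0.839, -0.001], [0.0, 0.001, -1.0]]
wrist_force: [0.8, -0.5, 0.7]
grip_width: 40.0
finger_force: 0.0
```

```bash
sed -i 's/Rof(a)))*$/Rof(a-np.pi))/' arc.py; tail -1 arc.py; python3 arc.py 2 45 .62 .66 .7 .74 .78 .82
```

```text
for a in map(float,sys.argv[3:]): print(a,*cmd([H[0]-160*np.cos(a),H[1]-160*np.sin(a),z],Rof(a-np.pi))  File "arc.py", line 5
    for a in map(float,sys.argv[3:]): print(a,*cmd([H[0]-160*np.cos(a),H[1]-160*np.sin(a),z],Rof(a-np.pi))
                                           ^
SyntaxError: '(' was never closed
```

Request:
carry_out --commands '[[[0,0,0],[0,0,0]],[[0,0,0],[0,0,0]],[[0,0.018,0],[0,0,-0.007]],[[0.001,0.036,0],[0,0,-0.014]],[[0.002,0.054,0],[0,0,-0.021]],[[0.003,0.072,0],[0,0,-0.029]],[[0.005,0.092,0],[0,0,-0.037]],[[0.005,0.092,0],[0,0,-0.037]]]' --gripper 0.26

```text
time_s: 16.95
eef_pos: [508.2, -235.1, 44.9]
eef_rot: [[0.77, 0.638, 0.0], [0.638, -0.77, -0.001], [-0.0, 0.001, -1.0]]
wrist_force: [-0.8, 0.4, 0.5]
grip_width: 24.0
finger_force: 0.0
```

```bash
sed -i '$s/$/)/' arc.py; python3 arc.py 2 45 .8 .9 1.0 1.1 1.2 1.3 1.35 1.38 1.4 1.42
```

```text
a now 0.699 r 161.0 [ 508.2 -235.1   44.9] [-0.8  0.4  0.5] 16.95
0.8 [ 0.0098  0.0807 -0.0004] [ 0.0002  0.     -0.0346]
0.9 [ 0.0224  0.1596 -0.0004] [ 0.0002  0.     -0.0664]
1.0 [ 0.0429  0.2369 -0.0003] [ 0.0002  0.0001 -0.0982]
1.1 [ 7.090e-02  3.118e-01 -3.000e-04] [ 2.000e-04  1.000e-04 -1.301e-01]
1.2 [ 1.063e-01  3.835e-01 -2.000e-04] [ 2.000e-04  1.000e-04 -1.619e-01]
1.3 [ 1.487e-01  4.513e-01 -2.000e-04] [ 2.000e-04  1.000e-04 -1.937e-01]
1.35 [ 1.724e-01  4.836e-01 -2.000e-04] [ 2.000e-04  1.000e-04 -2.096e-01]
1.38 [ 1.874e-01  5.023e-01 -1.000e-04] [ 2.000e-04  1.000e-04 -2.192e-01]
1.4 [ 1.976e-01  5.146e-01 -1.000e-04] [ 2.000e-04  1.000e-04 -2.255e-01]
1.42 [ 2.082e-01  5.266e-01 -1.000e-04] [ 2.000e-04  1.000e-04 -2.319e-01]
```

Request:
carry_out --commands '[[[0,0.006,0],[0,0,-0.002]],[[0,0.012,0],[0,0,-0.004]],[[0,0.018,0],[0,0,-0.006]],[[0,0.024,0],[0,0,-0.008]],[[0,0.03,0],[0,0,-0.011]],[[0.001,0.035,0],[0,0,-0.013]],[[0.001,0.04,0],[0,0,-0.016]],[[0.001,0.04,0],[0,0,-0.016]]]'

```text
time_s: 17.75
eef_pos: [513.2, -240.7, 44.9]
eef_rot: [[0.738, 0.675, 0.0], [0.675, -0.738, -0.0], [0.0, 0.0, -1.0]]
wrist_force: [-0.5, 0.7, -0.1]
grip_width: 23.9
finger_force: 0.4
```

Request:
carry_out --commands '[[[0,0.006,0],[0,0,-0.002]],[[0,0.012,0],[0,0,-0.004]],[[0,0.018,0],[0,0,-0.006]],[[0,0.024,0],[0,0,-0.008]],[[0,0.028,0],[0,0,-0.01]],[[0.001,0.03,0],[0,0,-0.012]],[[0.001,0.03,0],[0,0,-0.012]],[[0.001,0.03,0],[0,0,-0.012]]]'

```text
time_s: 18.55
eef_pos: [517.3, -245.0, 45.0]
eef_rot: [[0.712, 0.702, 0.0], [0.702, -0.712, -0.0], [-0.0, 0.0, -1.0]]
wrist_force: [-0.5, 1.2, -1.1]
grip_width: 24.0
finger_force: 0.4
```

Request:
carry_out --commands '[[[0,0.008,0],[0,0,-0.003]],[[0,0.016,0],[0,0,-0.006]],[[0,0.024,0],[0,0,-0.009]],[[0,0.032,0],[0,0,-0.012]],[[0.001,0.038,0],[0,0,-0.015]],[[0.001,0.044,0],[0,0,-0.018]],[[0.0016,0.05,0],[0,0,-0.02]],[[0.0016,0.05,0],[0,0,-0.02]]]'

```text
time_s: 19.35
eef_pos: [524.8, -251.9, 45.0]
eef_rot: [[0.666, 0.746, 0.0], [0.746, -0.666, -0.0], [-0.0, 0.001, -1.0]]
wrist_force: [-0.4, 0.4, 0.7]
grip_width: 23.7
finger_force: 0.3
```

```bash
python3 arc.py 2 45 .95 1.05 1.15 1.25 1.35 1.38 1.4 1.42
```

```text
a now 0.846 r 160.9 [ 524.8 -251.9   45. ] [-0.4  0.4  0.7] 19.35
0.95 [ 0.0094  0.0833 -0.    ] [ 0.0002  0.     -0.0346]
1.05 [ 0.022   0.1623 -0.    ] [ 0.0002  0.0001 -0.0664]
1.15 [0.0424 0.2396 0.    ] [ 0.0002  0.0001 -0.0982]
1.25 [7.050e-02 3.144e-01 1.000e-04] [ 2.000e-04  1.000e-04 -1.301e-01]
1.35 [1.059e-01 3.861e-01 1.000e-04] [ 2.000e-04  1.000e-04 -1.619e-01]
1.38 [1.179e-01 4.069e-01 1.000e-04] [ 2.000e-04  1.000e-04 -1.714e-01]
1.4 [1.262e-01 4.206e-01 1.000e-04] [ 2.000e-04  1.000e-04 -1.778e-01]
1.42 [1.349e-01 4.341e-01 1.000e-04] [ 2.000e-04  1.000e-04 -1.842e-01]
```

Request:
carry_out --commands '[[[0.003,0.03,0],[0,0,-0.012]],[[0.006,0.06,0],[0,0,-0.024]],[[0.01,0.09,0],[0,0,-0.037]],[[0.015,0.122,0],[0,0,-0.05]],[[0.021,0.154,0],[0,0,-0.063]],[[0.027,0.185,0],[0,0,-0.075]],[[0.034,0.212,0],[0,0,-0.087]],[[0.042,0.24,0],[0,0,-0.098]]]'

```text
time_s: 20.15
eef_pos: [566.0, -277.5, 44.8]
eef_rot: [[0.408, 0.913, -0.0], [0.913, -0.408, 0.0], [-0.0, -0.0, -1.0]]
wrist_force: [-0.4, 1.4, 0.1]
grip_width: 24.1
finger_force: 0.8
```

```bash
python3 arc.py 2 45 1.2 1.25 1.3 1.33 1.36 1.38 1.4 1.42
```

```text
a now 1.149 r 160.0 [ 566.  -277.5   44.8] [-0.4  1.4  0.1] 20.15
1.2 [ 0.0012  0.0409 -0.001 ] [-0.0001  0.     -0.0158]
1.25 [ 0.0042  0.0808 -0.001 ] [-0.0001  0.     -0.0317]
1.3 [ 0.0092  0.1205 -0.001 ] [-0.0001  0.     -0.0476]
1.33 [ 0.0131  0.1441 -0.001 ] [-0.0001  0.     -0.0572]
1.36 [ 0.0178  0.1677 -0.001 ] [-0.0001  0.     -0.0667]
1.38 [ 0.0212  0.1833 -0.001 ] [-0.0001  0.     -0.0731]
1.4 [ 0.025   0.1988 -0.001 ] [-0.0001 -0.     -0.0795]
1.42 [ 0.0291  0.2143 -0.001 ] [-0.0001 -0.     -0.0858]
```

Request:
carry_out --commands '[[[0,0.02,0],[0,0,-0.008]],[[0.001,0.041,0],[0,0,-0.016]],[[0.002,0.062,0],[0,0,-0.024]],[[0.004,0.081,0],[0,0,-0.032]],[[0.006,0.1,0],[0,0,-0.04]],[[0.009,0.12,0],[0,0,-0.048]],[[0.013,0.144,0],[0,0,-0.057]],[[0.018,0.168,0],[0,0,-0.067]]]'

```text
time_s: 20.95
eef_pos: [598.4, -288.0, 44.9]
eef_rot: [[0.207, 0.978, 0.0], [0.978, -0.207, -0.0], [-0.0, 0.0, -1.0]]
wrist_force: [-1.7, 1.1, -0.2]
grip_width: 24.4
finger_force: 0.8
```

Request:
carry_out --commands '[[[0,0.006,0],[0,0,-0.002]],[[0,0.012,0],[0,0,-0.004]],[[0,0.018,0],[0,0,-0.006]],[[0,0.024,0],[0,0,-0.008]],[[0,0.028,0],[0,0,-0.01]],[[0.001,0.03,0],[0,0,-0.012]],[[0.001,0.03,0],[0,0,-0.012]],[[0.001,0.03,0],[0,0,-0.012]]]'

```text
time_s: 21.75
eef_pos: [603.9, -289.0, 45.0]
eef_rot: [[0.173, 0.985, 0.0], [0.985, -0.173, -0.0], [-0.0, 0.0, -1.0]]
wrist_force: [-3.0, 1.3, 0.8]
grip_width: 24.0
finger_force: 1.5
```

Request:
carry_out --commands '[[[0,0.004,0],[0,0,-0.002]],[[0,0.008,0],[0,0,-0.003]],[[0,0.012,0],[0,0,-0.004]],[[0,0.016,0],[0,0,-0.006]],[[0,0.016,0],[0,0,-0.006]],[[0,0.016,0],[0,0,-0.006]],[[0,0.016,0],[0,0,-0.006]],[[0,0.016,0],[0,0,-0.006]]]'

```text
time_s: 22.55
eef_pos: [606.7, -289.4, 44.9]
eef_rot: [[0.154, 0.988, -0.001], [0.988, -0.154, 0.0], [0.0, -0.001, -1.0]]
wrist_force: [-5.4, 3.4, 3.9]
grip_width: 24.3
finger_force: 3.0
```

Request:
carry_out --commands '[[[0,-0.012,0],[0,0,0]],[[0,-0.025,0],[0,0,0]],[[0,-0.025,-0.02],[0,0,0]],[[0,-0.025,-0.12],[0,0,0]],[[0,-0.025,-0.27],[0,0,0]],[[0,-0.025,-0.45],[0,0,0]],[[0,-0.025,-0.6],[0,0,0]],[[0,-0.025,-0.6],[0,0,0]]]'

```text
time_s: 23.35
eef_pos: [605.5, -290.7, 172.3]
eef_rot: [[0.154, 0.988, 0.01], [0.988, -0.154, -0.006], [-0.004, 0.011, -1.0]]
wrist_force: [0.3, -0.2, 0.9]
grip_width: 24.1
finger_force: 0.0
```

```bash
python3 - <<'E'
from h import *
for c in ["top","scene"]:
 p=cams.camera(c); save(p,"after_"+c+".png")
 for q,z in[("foot_1",32),("post_1",61)]:
  for r in finder.spot_point(p,q)[:3]:
   w=ray(p,r["location"],z);print(c,q,round(r["conf"],2),w, [np.arctan2(h[1]-w[1],h[0]-w[0]).round(3) for h in((606.5,147.5),(631.5,-131.5))])
print(ctrl.get_obs()["eef_pos"],cmd([546,-123,160],Rof(1.06-np.pi)))
print(cmd([486.5,42.5,150],Rof(.71-np.pi)))
E
```

```text
top foot_1 0.85 [ 594.39707342 -277.82125217   32.        ] [np.float64(1.542), np.float64(1.322)]
top foot_1 0.63 [480.03669615  38.50691374  32.        ] [np.float64(0.711), np.float64(-0.843)]
top post_1 0.97 [ 594.41906602 -282.8332474    61.        ] [np.float64(1.543), np.float64(1.331)]
top post_1 0.59 [492.07666782  43.19312967  61.        ] [np.float64(0.739), np.float64(-0.897)]
scene foot_1 0.84 [484.48479081  45.85147644  32.        ] [np.float64(0.695), np.float64(-0.879)]
scene foot_1 0.64 [ 606.6921165  -288.06993788   32.        ] [np.float64(1.571), np.float64(1.414)]
scene post_1 0.85 [484.22548909  54.69226515  61.        ] [np.float64(0.649), np.float64(-0.902)]
scene post_1 0.82 [ 609.66084662 -283.74332529   61.        ] [np.float64(1.578), np.float64(1.428)]
[ 601.33452326 -288.2954487   163.00817235] (array([ 0.7739, -0.4008,  0.0167]), array([-8.000e-04, -1.000e-04,  1.133e-01]))
(array([ 1.5456, -0.8221,  0.0684]), array([-0.0009,  0.    ,  0.2247]))
```

Request:
carry_out --commands '[[[0.2,-0.1,0],[0,0,0.03]],[[0.4,-0.2,0],[0,0,0.06]],[[0.6,-0.31,0],[0,0,0.09]],[[0.77,-0.4,0.01],[0,0,0.113]],[[0.9,-0.48,0.02],[0,0,0.15]],[[0.98,-0.54,0.02],[0,0,0.18]],[[0.98,-0.54,0.02],[0,0,0.21]],[[0.98,-0.54,0.02],[0,0,0.2247]]]' --gripper 0.43

```text
time_s: 24.45
eef_pos: [524.8, -77.5, 159.8]
eef_rot: [[0.76, 0.65, -0.002], [0.65, -0.76, 0.0], [-0.001, -0.001, -1.0]]
wrist_force: [-0.2, -0.4, 0.4]
grip_width: 40.3
finger_force: 0.0
```

```bash
python3 - <<'E'
from h import *
print(ctrl.get_obs()["eef_pos"],cmd([486.5,43,45],Rof(.71-np.pi)))
E
```

```text
[524.80522236 -77.45766929 159.76346242] (array([ 0.2467, -0.5814,  0.5743]), array([-0.0004,  0.0003, -0.0007]))
```

Request:
carry_out --commands '[[[0.1,-0.23,0],[0,0,0]],[[0.2,-0.46,0],[0,0,0]],[[0.2467,-0.5814,0.05],[0,0,0]],[[0.2467,-0.5814,0.2],[0,0,0]],[[0.2467,-0.5814,0.38],[0,0,0]],[[0.2467,-0.5814,0.52],[0,0,0]],[[0.2467,-0.5814,0.574],[0,0,0]],[[0.2467,-0.5814,0.574],[0,0,0]]]'

```text
time_s: 25.25
eef_pos: [485.2, 41.9, 43.8]
eef_rot: [[0.758, 0.652, -0.005], [0.652, -0.758, -0.0], [-0.004, -0.003, -1.0]]
wrist_force: [-0.0, -0.2, 0.6]
grip_width: 39.7
finger_force: 0.0
```

```bash
python3 arc.py 1 45 .6 .5 .4 .3 .2 .15 .1
```

```text
a now 0.717 r 160.8 [485.2  41.9  43.8] [-0.  -0.2  0.6] 25.25
0.6 [ 0.0089 -0.0931 -0.0055] [-0.0009  0.0012  0.035 ]
0.5 [ 0.0216 -0.172  -0.0053] [-0.0008  0.0012  0.0669]
0.4 [ 0.0422 -0.2493 -0.0052] [-0.0008  0.0013  0.0987]
0.3 [ 0.0704 -0.3242 -0.005 ] [-0.0007  0.0013  0.1305]
0.2 [ 0.1059 -0.3958 -0.005 ] [-0.0006  0.0014  0.1624]
0.15 [ 0.1263 -0.4302 -0.0049] [-0.0006  0.0014  0.1783]
0.1 [ 0.1484 -0.4636 -0.0049] [-0.0006  0.0014  0.1942]
```

Request:
carry_out --commands '[[[0,0,0],[0,0,0]],[[0,0,0],[0,0,0]],[[0.003,-0.047,0],[0,0,0.018]],[[0.008,-0.093,0],[0,0,0.035]],[[0.021,-0.172,0],[0,0,0.067]],[[0.042,-0.249,0],[0,0,0.099]],[[0.07,-0.324,0],[0,0,0.13]],[[0.07,-0.324,0],[0,0,0.13]]]' --gripper 0.26

```text
time_s: 26.05
eef_pos: [456.4, 101.3, 47.6]
eef_rot: [[0.955, 0.297, 0.003], [0.297, -0.955, 0.001], [0.003, 0.0, -1.0]]
wrist_force: [-0.7, -0.0, -1.2]
grip_width: 24.1
finger_force: 0.0
```

```bash
python3 arc.py 1 45 .25 .2 .15 .12 .1 .08 .06 .04
```

```text
a now 0.299 r 157.0 [456.4 101.3  47.6] [-0.7 -0.  -1.2] 26.05
0.25 [-0.0139 -0.039   0.0129] [ 0.0001 -0.0008  0.0164]
0.2 [-0.0109 -0.0789  0.0129] [ 0.0001 -0.0009  0.0323]
0.15 [-0.0058 -0.1186  0.0129] [ 0.     -0.0009  0.0482]
0.12 [-0.0019 -0.1422  0.0129] [ 0.     -0.0009  0.0577]
0.1 [ 0.0012 -0.1579  0.0129] [ 0.     -0.0009  0.0641]
0.08 [ 0.0045 -0.1736  0.0129] [-0.     -0.0009  0.0705]
0.06 [ 0.0082 -0.1891  0.0129] [-0.     -0.0009  0.0768]
0.04 [ 0.0122 -0.2046  0.0129] [-0.     -0.0009  0.0832]
```

Request:
carry_out --commands '[[[-0.004,-0.02,0.003],[0,0,0.008]],[[-0.01,-0.039,0.005],[0,0,0.016]],[[-0.01,-0.059,0.006],[0,0,0.024]],[[-0.01,-0.079,0.006],[0,0,0.032]],[[-0.007,-0.099,0.006],[0,0,0.04]],[[-0.005,-0.119,0.006],[0,0,0.048]],[[-0.002,-0.142,0.006],[0,0,0.058]],[[-0.002,-0.142,0.006],[0,0,0.058]]]'

```text
time_s: 26.85
eef_pos: [448.1, 127.0, 46.0]
eef_rot: [[0.993, 0.121, 0.002], [0.121, -0.993, 0.0], [0.002, 0.0, -1.0]]
wrist_force: [0.0, 0.7, 0.1]
grip_width: 24.1
finger_force: 0.0
```

Request:
carry_out --commands '[[[0,-0.006,0],[0,0,0.002]],[[0,-0.012,0],[0,0,0.004]],[[0,-0.018,0],[0,0,0.006]],[[0,-0.024,0],[0,0,0.008]],[[0,-0.028,0],[0,0,0.01]],[[0.001,-0.03,0],[0,0,0.012]],[[0.001,-0.03,0],[0,0,0.012]],[[0.001,-0.03,0],[0,0,0.012]]]'

```text
time_s: 27.65
eef_pos: [446.2, 133.2, 44.8]
eef_rot: [[0.997, 0.082, -0.0], [0.082, -0.997, -0.0], [-0.0, 0.0, -1.0]]
wrist_force: [0.0, -0.5, 0.8]
grip_width: 23.8
finger_force: 0.4
```

Request:
carry_out --commands '[[[0,-0.006,0],[0,0,0.002]],[[0,-0.012,0],[0,0,0.004]],[[0,-0.018,0],[0,0,0.006]],[[0,-0.024,0],[0,0,0.008]],[[0,-0.025,0],[0,0,0.01]],[[0,-0.025,0],[0,0,0.01]],[[0,-0.025,0],[0,0,0.01]],[[0,-0.025,0],[0,0,0.01]]]'

```text
time_s: 28.45
eef_pos: [445.9, 138.2, 44.8]
eef_rot: [[0.999, 0.05, 0.0], [0.05, -0.999, 0.0], [0.0, -0.0, -1.0]]
wrist_force: [-0.8, 0.1, 0.1]
grip_width: 23.9
finger_force: 0.1
```

Request:
carry_out --commands '[[[0,-0.006,0],[0,0,0.002]],[[0,-0.012,0],[0,0,0.004]],[[0,-0.016,0],[0,0,0.006]],[[0,-0.02,0],[0,0,0.007]],[[0,-0.02,0],[0,0,0.007]],[[0,-0.02,0],[0,0,0.007]],[[0,-0.02,0],[0,0,0.007]],[[0,-0.02,0],[0,0,0.007]]]'

```text
time_s: 29.25
eef_pos: [445.7, 142.1, 44.8]
eef_rot: [[1.0, 0.028, 0.0], [0.028, -1.0, -0.0], [0.0, 0.0, -1.0]]
wrist_force: [-0.1, -1.6, -1.0]
grip_width: 24.3
finger_force: 0.6
```

Request:
carry_out --commands '[[[0,-0.006,0],[0,0,0.002]],[[0,-0.012,0],[0,0,0.004]],[[0,-0.016,0],[0,0,0.006]],[[0,-0.02,0],[0,0,0.007]],[[0,-0.02,0],[0,0,0.007]],[[0,-0.02,0],[0,0,0.007]],[[0,-0.02,0],[0,0,0.007]],[[0,-0.02,0],[0,0,0.007]]]'

```text
time_s: 30.05
eef_pos: [445.7, 145.6, 44.8]
eef_rot: [[1.0, 0.006, 0.0], [0.006, -1.0, -0.001], [0.0, 0.001, -1.0]]
wrist_force: [-1.1, -5.1, 1.1]
grip_width: 24.2
finger_force: 2.9
```

Request:
carry_out --commands '[[[0,0.012,0],[0,0,-0.01]],[[0,0.027,0],[0,0,-0.02]],[[0,0.027,-0.02],[0,0,-0.02]],[[0,0.027,-0.12],[0,0,-0.02]],[[0,0.027,-0.27],[0,0,-0.02]],[[-0.1,0.027,-0.45],[0,0,-0.02]],[[-0.3,0.02,-0.57],[0,0,-0.02]],[[-0.3,0.02,-0.57],[0,0,-0.02]]]'

```text
time_s: 30.85
eef_pos: [386.0, 143.1, 164.5]
eef_rot: [[0.998, 0.069, 0.009], [0.069, -0.998, 0.003], [0.009, -0.002, -1.0]]
wrist_force: [1.5, 0.1, 0.3]
grip_width: 24.1
finger_force: 0.0
```

```bash
python3 - <<'E'
from h import *
c=cams.camera("scene"); save(c,"s5.png")
o,p=wrist("w5.png"); print(o["eef_pos"])
for q,z in[("foot_1",32),("post_1",61),("hinge_1",56)]:
  for r in finder.spot_point(p,q): print(q,r["conf"],r["location"],ray(p,r["location"],z))
cv2.imwrite("pics/v5.png",cv2.resize(np.vstack([cv2.imread("pics/s5.png")[120:330,100:],cv2.imread("pics/w5.png")[0:300,50:510]]),None,fx=1.15,fy=1.15))
print(cmd([386,317,160],Rof(-np.pi)))
E
```

```text
[386.6535589  142.76468422 162.24716452]
foot_1 0.78 [292.7, 141.8] [442.63307983 136.82115804  32.        ]
(array([ 0.0628, -0.8745, -0.0125]), array([0.0001, 0.0006, 0.0219]))
```

View pics/v5.png

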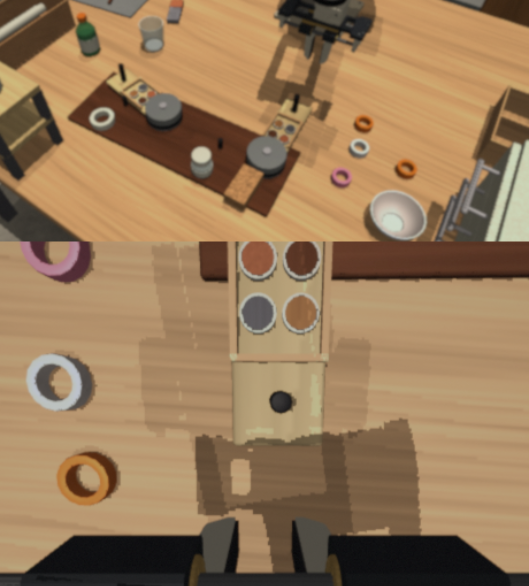

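Request:
carry_out --commands '[[[0.01,-0.2,0],[0,0,0]],[[0.03,-0.4,0],[0,0,0.01]],[[0.05,-0.62,0],[0,0,0.022]],[[0.063,-0.8,0],[0,0,0.022]],[[0.063,-0.874,0],[0,0,0.022]],[[0.063,-0.874,0],[0,0,0.022]],[[0.063,-0.874,0],[0,0,0.022]],[[0.063,-0.874,0],[0,0,0.022]]]' --gripper 0.75

```text
time_s: 31.9
eef_pos: [386.3, 315.6, 158.2]
eef_rot: [[1.0, -0.001, -0.001], [-0.001, -1.0, -0.001], [-0.001, 0.001, -1.0]]
wrist_force: [-0.2, -0.3, 0.7]
grip_width: 69.6
finger_force: 0.0
```

```bash
cat > ring.py <<'E'
from h import *
o,p=wrist("wr.png"); print(o["eef_pos"],o["grip_width"])
m=(p["frame"].min(2)>120)&(p["frame"].max(2).astype(int)-p["frame"].min(2)<40)
for r in finder.cut_out(p,"ring_center"):
  k=r["pixels"]; rgb=p["frame"][k].mean(0); c,_=cv2.minEnclosingCircle(np.argwhere(k)[:,::-1].astype(np.float32)); w=ray(p,c,16); print(round(r["conf"],2),rgb.round(),r["extent"],w,ray(p,r["extent"][:2],16),cmd([w[0],w[1],5],Rof(-np.pi)))
E
python3 ring.py
```

```text
[386.25166282 315.61492634 158.19680093] 69.56608083975277
0.75 [100.  53.  25.] [305.4, 215.7, 44.9, 47.8] [371.39086709 294.48057809  16.        ] [370.94985418 292.39788684  16.        ] (array([-0.0753,  0.1064,  0.7688]), array([ 0.0001, -0.    , -0.0005]))
0.64 [137.  90. 100.] [289.4, 21.4, 50.0, 42.8] [542.44526858 310.43864041  16.        ] [538.29472547 308.42955297  16.        ] (array([0.7799, 0.0253, 0.7688]), array([ 0.0001, -0.    , -0.0005]))
0.57 [159. 157. 152.] [283.6, 133.4, 50.1, 51.2] [447.79193534 312.83957574  16.        ] [447.45452226 313.21050323  16.        ] (array([0.3066, 0.014 , 0.7688]), array([ 0.0001, -0.    , -0.0005]))
```

Request:
carry_out --commands '[[[0.15,0.007,0.05],[0,0,0]],[[0.305,0.013,0.15],[0,0,0]],[[0.305,0.013,0.33],[0,0,0]],[[0.305,0.013,0.5],[0,0,0]],[[0.305,0.013,0.63],[0,0,0]],[[0.305,0.013,0.72],[0,0,0]],[[0.305,0.013,0.762],[0,0,0]],[[0.305,0.013,0.762],[0,0,0]]]'

```text
time_s: 32.8
eef_pos: [446.6, 313.3, 5.5]
eef_rot: [[1.0, -0.001, -0.002], [-0.001, -1.0, -0.001], [-0.002, 0.001, -1.0]]
wrist_force: [-0.1, 0.8, -0.3]
grip_width: 69.6
finger_force: 0.0
```

Request:
carry_out --commands '[[[0,0,0],[0,0,0]],[[0,0,0],[0,0,0]],[[0,0,0],[0,0,0]],[[0,0,0],[0,0,0]],[[0,0,0],[0,0,0]],[[0,0,0],[0,0,0]],[[0,0,0],[0,0,0]],[[0,0,0],[0,0,0]]]' --gripper 0.3

```text
time_s: 33.6
eef_pos: [447.9, 314.7, 7.4]
eef_rot: [[1.0, 0.0, 0.002], [0.0, -1.0, 0.0], [0.002, -0.0, -1.0]]
wrist_force: [-1.4, -1.0, 5.6]
grip_width: 43.0
finger_force: 30.0
```

Request:
carry_out --commands '[[[0,0,-0.1],[0,0,0]],[[0,0,-0.3],[0,0,0]],[[0,0.05,-0.5],[0,0,0]],[[-0.1,0.2,-0.6],[0,0,0]],[[-0.2,0.4,-0.68],[0,0,-0.01]],[[-0.3,0.6,-0.76],[0,0,-0.019]],[[-0.305,0.8,-0.765],[0,0,-0.019]],[[-0.305,0.873,-0.765],[0,0,-0.019]]]'

```text
time_s: 34.4
eef_pos: [386.0, 137.5, 160.2]
eef_rot: [[0.998, 0.059, 0.002], [0.059, -0.998, -0.001], [0.002, 0.001, -1.0]]
wrist_force: [0.6, 0.2, -0.3]
grip_width: 43.5
finger_force: 30.0
```

```bash
cams_=1; python3 - <<'E'
from h import *
cams.camera("scene");cams.camera("scene");cams.camera("scene")
o,p=wrist("w6.png"); print(o["eef_pos"],o["qd"].round(3),o["grip_width"])
f=p["frame"]; k=(f.max(2)<60); n,l,s,c=cv2.connectedComponentsWithStats(k.astype(np.uint8))
for i in range(1,n):
  if 80<s[i][4]<3000 and s[i][1]<250: print(s[i],c[i],[ray(p,c[i],z) for z in(90,61)])
for q,z in[("foot_1",32),("post_1",61)]:
  for r in finder.spot_point(p,q): print(q,r["conf"],r["location"],ray(p,r["location"],z))
for r in finder.cut_out(p,"post_1")[:2]: print(r["extent"])
for z in(32,90):
  q=p["world_to_cam"]@np.array([446,139.5,z,1]); u=p["mtx"]@q[:3]; print(z,u[:2]/u[2])
E
```

```text
[386.28231467 139.33521245 159.62402973] [ 0.034  0.028 -0.015  0.01  -0.004  0.014] 43.26324325579108
[333  20 227   9 717] [450.06694561  24.18688982] [array([522.76346928,  39.55978546,  90.        ]), array([531.38342118,  26.68768033,  61.        ])]
[280 129  18  18 271] [288.37638376 137.57564576] [array([446.38273512, 138.02717455,  90.        ]), array([445.58307115, 137.29851097,  61.        ])]
foot_1 0.69 [287.0, 136.8] [445.36539766 137.78881051  32.        ]
post_1 0.88 [287.7, 136.2] [446.59016259 137.88506274  61.        ]
32 [285.05247566 135.92734947]
90 [286.20618108 138.01908247]
```

View pics/w6.png

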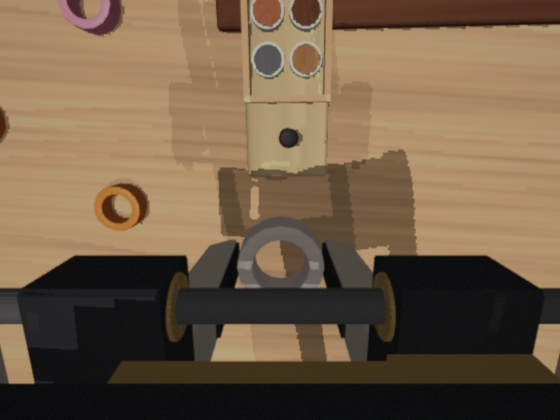

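```bash
python3 - <<'E'
from h import *
o,p=wrist("w7.png"); print(o["eef_pos"])
for r in finder.cut_out(p,"ring_center"): print(r["conf"],r["extent"])
for z in(152,172):
 for uv in((281,262),(281,257)): print(z,uv,ray(p,uv,z))
R=np.array(o["eef_rot"])
for dz in(-7,3,13):
 for dx in(-22,-14,0,14,22):
  q=p["world_to_cam"]@np.r_[o["eef_pos"]+R@[dx,0,-dz],1]; u=p["mtx"]@q[:3]; print(dz,dx,(u[:2]/u[2]).round(1))
print(cmd([446.3,138,130],Rof(.06-np.pi)))
E
```

```text
[386.02224908 140.59295325 159.22171459]
0.85 [279.8, 253.1, 84.4, 68.1]
0.84 [92.4, 15.5, 61.4, 31.0]
0.65 [121.9, 204.4, 51.4, 48.3]
0.46 [1.9, 121.9, 3.7, 27.4]
152 (281, 262) [380.34295111 140.69064726 152.        ]
152 (281, 257) [383.295099   140.86975895 152.        ]
172 (281, 262) [388.73957104 141.24260497 172.        ]
172 (281, 257) [391.34974887 141.40096878 172.        ]
-7 -22 [281.8 289.1]
-7 -14 [281.8 276.1]
-7 0 [281.8 252.5]
-7 14 [281.8 228.1]
-7 22 [281.8 213.8]
3 -22 [281.9 297.9]
3 -14 [281.9 284.2]
3 0 [281.9 259.6]
3 14 [281.9 233.9]
3 22 [281.9 218.8]
13 -22 [282.  307.7]
13 -14 [282.  293.3]
13 0 [282.  267.4]
13 14 [282.  240.3]
13 22 [282.  224.4]
(array([0.3004, 0.0309, 0.1458]), array([0.0001, 0.0002, 0.0004]))
```

Request:
carry_out --commands '[[[0.15,0.015,0.05],[0,0,0]],[[0.28,0.031,0.1],[0,0,0]],[[0.313,0.031,0.146],[0,0,0]],[[0.313,0.031,0.146],[0,0,0]],[[0.313,0.031,0.146],[0,0,0]],[[0.313,0.031,0.146],[0,0,0]],[[0.313,0.031,0.146],[0,0,0]],[[0.313,0.031,0.146],[0,0,0]]]'

```text
time_s: 35.65
eef_pos: [449.0, 137.5, 130.8]
eef_rot: [[0.998, 0.06, 0.001], [0.06, -0.998, 0.0], [0.001, 0.0, -1.0]]
wrist_force: [0.0, -1.0, -0.1]
grip_width: 43.5
finger_force: 30.0
```

```bash
python3 - <<'E'
from h import *
print(ctrl.get_obs()["eef_pos"],cmd([448.8,138,41],Rof(.06-np.pi)))
E
```

```text
[448.96266657 137.46131333 130.83675461] (array([-0.0012, -0.0027,  0.4492]), array([ 0.    , -0.0004, -0.    ]))
```

Request:
carry_out --commands '[[[0,-0.002,0.04],[0,0,0]],[[0,-0.002,0.08],[0,0,0]],[[0,-0.002,0.12],[0,0,0]],[[0,-0.002,0.16],[0,0,0]],[[0,-0.002,0.2],[0,0,0]],[[0,-0.002,0.23],[0,0,0]],[[0,-0.002,0.25],[0,0,0]],[[0,-0.002,0.25],[0,0,0]]]'

```text
time_s: 36.45
eef_pos: [448.5, 137.6, 79.5]
eef_rot: [[0.998, 0.06, -0.001], [0.06, -0.998, -0.0], [-0.001, 0.0, -1.0]]
wrist_force: [0.4, -0.1, -1.0]
grip_width: 43.5
finger_force: 30.0
```

No contact; on down to TCP 42.

Request:
carry_out --commands '[[[0,0,0.04],[0,0,0]],[[0,0,0.08],[0,0,0]],[[0,0,0.12],[0,0,0]],[[0,0,0.15],[0,0,0]],[[0,0,0.17],[0,0,0]],[[0,0,0.185],[0,0,0]],[[0,0,0.187],[0,0,0]],[[0,0,0.187],[0,0,0]]]'

```text
time_s: 37.25
eef_pos: [449.1, 137.7, 42.9]
eef_rot: [[0.998, 0.06, 0.0], [0.06, -0.998, -0.0], [0.0, 0.0, -1.0]]
wrist_force: [-0.2, -0.9, -0.7]
grip_width: 43.5
finger_force: 30.0
```

Request:
carry_out --commands '[[[0,0,0.006],[0,0,0]],[[0,0,0.012],[0,0,0]],[[0,0,0.012],[0,0,0]],[[0,0,0.012],[0,0,0]],[[0,0,0.012],[0,0,0]],[[0,0,0.012],[0,0,0]],[[0,0,0.012],[0,0,0]],[[0,0,0.012],[0,0,0]]]'

```text
time_s: 38.05
eef_pos: [449.0, 137.7, 40.5]
eef_rot: [[0.998, 0.06, 0.0], [0.06, -0.998, -0.0], [0.0, 0.0, -1.0]]
wrist_force: [-0.3, 0.5, -0.4]
grip_width: 43.9
finger_force: 30.0
```

Request:
carry_out --commands '[[[0,0,0],[0,0,0]],[[0,0,0],[0,0,0]],[[0,0,0],[0,0,0]],[[0,0,0],[0,0,0]],[[0,0,0],[0,0,0]],[[0,0,0],[0,0,0]],[[0,0,0],[0,0,0]],[[0,0,0],[0,0,0]]]' --gripper 0.7

```text
time_s: 38.85
eef_pos: [449.0, 137.7, 40.5]
eef_rot: [[0.998, 0.06, 0.0], [0.06, -0.998, -0.0], [0.0, 0.0, -1.0]]
wrist_force: [-0.1, -0.6, 0.6]
grip_width: 64.8
finger_force: 0.0
```

Request:
carry_out --commands '[[[0,0,-0.05],[0,0,0]],[[0,0,-0.15],[0,0,0]],[[0,0,-0.3],[0,0,0]],[[0,0,-0.45],[0,0,0]],[[-0.1,0,-0.6],[0,0,0]],[[-0.3,0,-0.6],[0,0,0]],[[-0.3,0,-0.6],[0,0,0]],[[-0.3,0,-0.6],[0,0,0]]]'

```text
time_s: 39.65
eef_pos: [389.1, 134.3, 161.3]
eef_rot: [[0.998, 0.06, 0.002], [0.06, -0.998, 0.0], [0.002, -0.0, -1.0]]
wrist_force: [1.0, -0.5, 0.1]
grip_width: 65.1
finger_force: 0.0
```

```bash
python3 - <<'E'
from h import *
c=cams.camera("scene"); save(c,"s8.png")
t=cams.camera("top")
o,p=wrist("w8.png"); print(o["eef_pos"],o["time_s"])
for n,q in(("w",p),("t",t),("s",c)):
 for r in finder.spot_point(q,"ring_center")[:4]: print(n,"ring",r["conf"],ray(q,r["location"],42))
 for r in finder.spot_point(q,"foot_1")[:2]: print(n,"foot",r["conf"],ray(q,r["location"],32))
 for r in finder.spot_point(q,"hinge_1")[:2]: print(n,"hinge",r["conf"],ray(q,r["location"],56))
a=cv2.imread("pics/s8.png")[130:330,100:400];b=cv2.imread("pics/w8.png")[0:250,130:430]
cv2.imwrite("pics/v8.png",cv2.resize(np.vstack([a,b]),None,fx=1.3,fy=1.3))
E
```

```text
[389.80271711 134.20151263 160.91135637] 39.75
w ring 0.91 [378.1257628  277.55619479  42.        ]
w ring 0.67 [537.76857281 292.78340966  42.        ]
w ring 0.62 [448.46775196 140.2243493   42.        ]
w foot 0.94 [443.01273417 139.01633574  32.        ]
t ring 0.47 [539.56281543 309.73830172  42.        ]
t ring 0.44 [435.44934268 412.21297944  42.        ]
t ring 0.43 [365.54927174 285.19600421  42.        ]
t foot 0.61 [ 603.00607169 -273.54841238   32.        ]
t hinge 0.77 [601.81162293 146.152009    56.        ]
t hinge 0.71 [ 638.00442474 -121.65399558   56.        ]
s ring 0.8 [561.66048101 308.94564915  42.        ]
s ring 0.77 [457.07489045 428.57669424  42.        ]
s ring 0.68 [453.23115627 142.96828563  42.        ]
s ring 0.56 [604.78118022 155.25925929  42.        ]
s foot 0.96 [440.95641563 134.49284601  32.        ]
s foot 0.56 [ 602.25292359 -294.49683653   32.        ]
s hinge 0.91 [611.45006962 143.61621014  56.        ]
s hinge 0.78 [ 618.5330446  -131.19677447   56.        ]
```

View pics/v8.png

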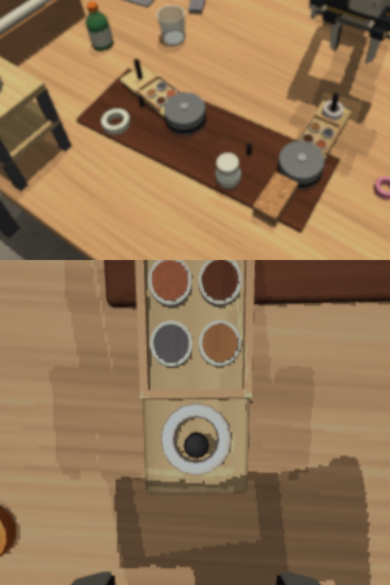

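```bash
python3 -c "
from h import *
print(ctrl.finish_job())"
```

```text
the job is handed in; nothing more can be done
None
```

I handed the job in at about 40 s of the 72 s: tray 1 was the one that binds (at about 0.6 rad, 7.5 N peak) and is swung back out to its stop, tray 2 is pushed home, and the metal ring lies flat around tray 1's post; the final pictures back this up, but the hand-in returned no verdict.

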